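Back off the cam clamp with the reversible ratchet

ROBOT

A 6-joint arm with a two-finger parallel gripper is mounted at the origin on the work surface. World frame = base frame: x ahead of the robot, y to its left, z up, the work surface at z = 0. Lengths are in m, angles in rad, forces in N, time in s.
With the tool pointing down it reaches from about 0.35 to 0.975 m from the base axis. Payload 7.1 kg.
Tool frame: the origin (TCP) lies at the very end of the fingers, on their centre line; the grasp point (between the pads) lies 19 mm behind it (manip.hold_point_z is the z of the grasp point in the tool frame, in m); z points along the fingers, y is the direction in which the jaws open and shut (so a half turn about z gives the same grasp; the last joint's range is limited). The gripper opens to 88 mm and grips with 3 to 60 N. Pads are 20 mm wide; open, the fingers measure 115 mm over their backs; the gripper's body (75 mm by 178 mm) begins 61 mm behind the grasp point.
Start: joints at [1.089, 0.423, 1.63, -0, 1.089, -0.019], TCP at [0.279, 0.559, 0.223] pointing down, gripper open.
Joint ranges: [-3, 3], [-0.9, 2.11], [0.09, 2.58], [-1.31, 4.45], [0.11, 2.69], [-2.54, 2.54]. Speed limits (rad/s): [2.39, 2.39, 3.01, 3.14, 3.14, 3.14].

INTERFACE

Orientations are given as a unit quaternion [w, x, y, z].
In Python, from rig import monitor, optics, job_done, manip gives the robot as it stands.
- The arm moves only by the shell command python3 -m crank 'ROWS' [OPENING] [FORCE]. ROWS is JSON, a list of rows, each an object with "xyz": the shift along the tool's x, y, z in mm, a list of three; "yaw": the turn about the tool's z in degrees. In form: [{"xyz": [tx, ty, tz], "yaw": yaw}, ...]. A call has 1 to 5 rows; each row is the pose to reach, as a shift and turn from the pose measured when the call began, along the tool's axes at that moment; what a row does not reach only later rows make up. A row lasts 1/12 s, in which the tool goes at most 41.7 mm and 7.16 degrees, less where a joint would pass 70% of its speed; a pose out of reach is approached as far as the arm can. A call with a gripper value outside its range is refused whole. OPENING is the closure, from 0 (fully open) to 1 (shut), set as the call begins (- or left out, the last holds). The fingers move at their own pace and stop on an object; FORCE is the grip in N (left out, the last holds). Time passes only in rows, so rows that repeat a pose let the fingers close. It gives the time, the measured TCP pose, the force and the opening at its end, in the units of the state.
- monitor.get_state(): the state, without advancing time (a new reading comes with each control period).
- optics.get_image(name): name is "scene" or "top" or "wrist"; returns a dict with "frame" (420x560x3 uint8, blue, green, red), "depth" (420x560 float32, m along the optical axis (not along the pixel's ray), 0 where there is no reading), "fovy" (degrees; the focal length in pixels is half the picture's height over the tangent of half this angle, whatever the lens; pixels are square), "cx", "cy" (the principal point, pixels), "eye" and "attitude" of the camera in the world. Camera axes: x right, y down, z forward; pixel columns grow to the right and rows downward; lengths in m; the calibration is good to about 2 mm. A picture is of the moment at which its call begins.
- job_done(): hands the job in, once; it reports no verdict.
The state is a dict: "clock": time; "qpos": joint angles; "joint_vel": joint speeds; "joint_torque": joint torques, N m; "position": TCP position; "tool_rot": TCP orientation; "wrist_force": force on the tool from outside, world axes, zero at the start; "moment": the same for the moment, N m; "opening": finger opening in m.
Only numpy, scipy, OpenCV 4.12 (cv2) and the standard library are available. Lean on these libraries where they do the work, as an engineer would, in place of code of your own. Each camera call takes 0.05 s, during which the arm holds its last target.

TASK

The ratchet standing on the stone clamp's bolt is still set to tighten. Push its direction lever fully over to the other side, then swing the ratchet handle anticlockwise (seen from above) to turn the bolt back until it comes up against its end stop and the jaw stands fully clear of the marble. Feel for both stops and be gentle, never tighten the bolt, let go at the end, and leave the other things on the bench alone.

Things in the scene. Friction and masses are not known exactly. Their poses are not given: they have to be found in the camera images.
- clamp: grey base plate 270 x 150 x 14 mm fixed to the bench, with a dark cam housing (75 x 90 mm, top 64 mm high), a white marble block (90 x 110 mm, top 66 mm high, x = 67 to 157 mm) and a stop behind it (top 60 mm). Origin on the bench top under the bolt's axis; +x points from bolt to marble, z up. The upright hex bolt on the axis is covered by the ratchet head
- bolt_axis (a point): point on the upright axis of bolt and ratchet, 88 mm above the bench (handle mid-height). Ratchet head: steel disc, 48 mm diameter, 76 to 104 mm high. The bolt turns stiffly (1.4 N m friction plus 0.45 N m of the handle: 9 to 13 N pushed 150 mm out), 0.75 rad anticlockwise from its start to an end stop, felt as a push that climbs above this; clockwise tightens
- handle (a joint): ratchet handle angle about the bolt axis, rad, positive anticlockwise from above; at 0 the handle points along the clamp's -x; range -1.2 to 1.4. The hidden ratchet has 15 teeth: once the lever is thrown, the handle first swings idly (about 3 N at 150 mm) by up to 0.42 rad before a tooth takes hold and the bolt turns with it
- handle_grip (a point): point on the centre line of the level round steel handle, 150 mm from the bolt axis, 88 mm high (diameter 21 mm from 95 to 205 mm out; nearer in a bar 16 mm wide, 14 mm high). +x points along the handle to the bolt axis, z up
- lever (a joint): direction lever angle relative to the handle, rad, positive anticlockwise from above. Stops at -0.6 (tightens: drives clockwise, slips anticlockwise) and 0.6 (loosens: drives anticlockwise, slips clockwise); at 0 it points straight away from the handle. Stays where it is left (friction about 3 N at its fin); half thrown it drives neither way
- lever_fin (a point): middle of the lever's upright steel fin, 33 mm from the bolt axis, 120 mm high. The fin is 22 mm long (22 to 44 mm from the axis), 7 mm thick, and stands from 104 mm (top of the ratchet head) to 130 mm high, on the side of the head away from the handle. +x points radially outwards, +y the way it moves as the lever joint grows
- jaw_edge (a point): middle of the top edge of the sliding steel jaw (16 mm thick, 120 mm wide, top at 60 mm height) between cam housing and marble. At the start it touches the marble and lies at x = 59 mm in the clamp's frame; it draws back 12 mm per rad of bolt, to x = 50 mm at the bolt's end stop
- flat_chisel: loose steel flat chisel, 180 mm long, 14 mm thick, lying on the bench; origin at its middle, on the bench. Leave alone
- point_chisel: loose steel point chisel, 170 mm long, 14 mm thick, lying; origin at its middle, on the bench. Leave alone
- mallet: loose mason's hammer lying down, wooden handle, steel head 60 mm high, 220 mm long; origin on the bench. Leave alone
- dust_brush: loose brush lying on the bench. Leave alone
- offcut: loose marble offcut 75 x 50 x 38 mm; origin at the centre of its underside. Leave alone
- polish_jar: loose white jar with a steel cap, 64 mm diameter, 75 mm high; origin at the centre of its underside. Leave alone
- shim_wedge: loose steel wedge, 67 mm long, 12 mm high; origin under its middle. Leave alone

How it is judged:
By the outcome, as a careful person would: the job done as asked, in the order asked, and still so for the second after the job is handed in, with the robot touching nothing.
It also fails if it takes over 69 s, if anything falls off the work surface, if the arm or the gripper's body presses on something with over 40 N, if the wrist force passes 120 N, or if a joint passes its speed limit or range.

## Working session

There is one attempt and no reset: what is moved stays moved. The work goes in short steps, Python scripts to look and compute and a shell command to move; the robot and the scene stay as the last step left them, time stands still between calls to the robot, and variables do not carry over. Pictures are saved under pics/ and viewed, and the job is handed in when it is done.

```bash
mkdir -p pics; ls; python3 - <<'E'
from rig import monitor, optics, manip
import cv2
print(monitor.get_state()); print(manip.hold_point_z)
for n in ["scene","top","wrist"]:
    d=optics.get_image(n); cv2.imwrite(f"pics/{n}0.png",d["frame"]); print(n,d["fovy"],d["cx"],d["cy"],d["eye"],d["attitude"])
E
```

```text
pics
{'clock': 0.0, 'qpos': array([ 1.08899969e+00,  4.23841557e-01,  1.63067687e+00, -1.72224118e-05,
        1.08861967e+00, -1.89979663e-02]), 'joint_vel': array([-0.00219242, -0.00084096, -0.00147696, -0.00013705, -0.00014832,
        0.00032551]), 'joint_torque': array([ 7.08782845e-04, -5.44618893e+01, -2.73682773e+01,  6.44512684e-02,
        2.25316908e-02, -1.09404396e-04]), 'position': array([0.27875533, 0.55876952, 0.22190642]), 'tool_rot': array([-1.84083208e-04,  2.29335823e-01,  9.73347052e-01, -7.50512802e-04]), 'wrist_force': array([-0.37403496, -0.99048897,  0.29433224]), 'moment': array([-0.00257105, -0.02732081, -0.02597984]), 'opening': 0.08769862024894595}
-0.0187
scene 50.30592012015881 286.062674356733 215.80466630052277 [ 1.30183788 -0.36367103  0.63591949] [-0.4064146   0.75472181  0.44745809 -0.25495768]
top 43.92178809366468 271.76688519759375 214.25655848764868 [0.39169668 0.01515814 1.03869175] [-0.0773912   0.72485291 -0.68051783  0.07412377]
wrist 66.13752413678188 279.95553438171186 206.25474772427492 [0.20331003 0.5974756  0.38403965] [0.13206656 0.84009914 0.51982876 0.08105504]
```

View pics/scene0.png

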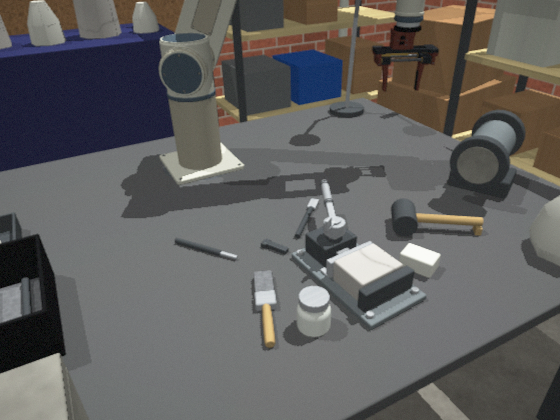

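View pics/top0.png

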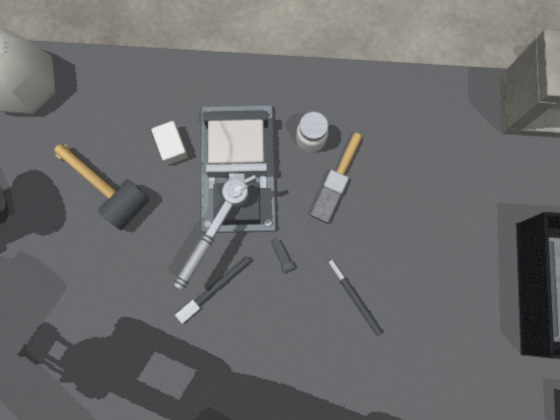

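View pics/wrist0.png

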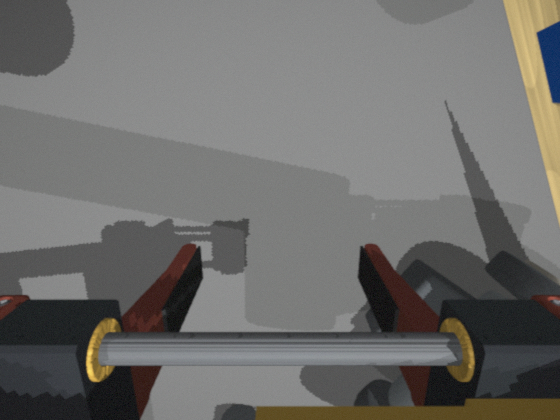

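```bash
cat > h.py <<'E'
import numpy as np, cv2
from scipy.spatial.transform import Rotation as R
from rig import monitor, optics, manip
def q(a): return R.from_quat([a[1],a[2],a[3],a[0]])
def world(d):
    H,W=d["depth"].shape; f=H/2/np.tan(np.radians(d["fovy"]/2))
    u,v=np.meshgrid(np.arange(W),np.arange(H)); z=d["depth"]
    P=np.stack([(u-d["cx"])/f*z,(v-d["cy"])/f*z,z],-1)
    Wd=P@q(d["attitude"]).as_matrix().T+np.array(d["eye"]); Wd[z==0]=np.nan
    return Wd
def proj(d,p):
    H=d["depth"].shape[0]; f=H/2/np.tan(np.radians(d["fovy"]/2))
    c=(np.atleast_2d(p)-np.array(d["eye"]))@q(d["attitude"]).as_matrix()
    return np.stack([c[:,0]/c[:,2]*f+d["cx"],c[:,1]/c[:,2]*f+d["cy"]],1)
E
python3 - <<'E'
from h import *
d=optics.get_image("top"); w=world(d)
cv2.imwrite("pics/topc.png",cv2.resize(d["frame"][90:300,150:310],None,fx=3.6,fy=2.8571*1.0,interpolation=cv2.INTER_CUBIC) if 0 else cv2.resize(d["frame"][95:295,160:300],None,fx=3,fy=3,interpolation=cv2.INTER_CUBIC))
sub=w[95:295,160:300]
z=sub[...,2]
def m(lo,hi): 
    k=(z>lo)&(z<hi); return sub[k]
for lo,hi in [(.108,.135),(.098,.108),(.09,.1),(.058,.07),(.01,.018)]:
    p=m(lo,hi); print(lo,hi,len(p),p.mean(0) if len(p) else '', p.min(0) if len(p) else '',p.max(0) if len(p) else '')
print(np.round(m(.108,.135),3)[:60])
p=m(.062,.07); r=cv2.minAreaRect((p[:,:2]*1000).astype(np.float32)); print("marble",r)
k=(z>.0105)&(z<.08);p=sub[k]; r=cv2.minAreaRect((p[:,:2]*1000).astype(np.float32)); print("plate",r)
# head/handle
p=m(.09,.106); print(len(p))
np.save("hp.npy",p)
E
```

```text
0.108 0.135 210 [0.64267472 0.08554782 0.11554036] [0.61649687 0.06035848 0.10804304] [0.66087711 0.11777643 0.13267835]
0.098 0.108 679 [0.57936848 0.1249685  0.10251279] [0.45096916 0.06970094 0.09800575] [0.65920585 0.19295639 0.10799024]
0.09 0.1 940 [0.53149799 0.14734784 0.09599723] [0.44802923 0.07461752 0.09000477] [0.65616456 0.19476707 0.09999999]
0.058 0.07 4409 [0.71738231 0.10391995 0.06479083] [ 0.58670004 -0.01682944  0.05802647] [0.81885653 0.17736325 0.06999771]
0.01 0.018 3411 [0.65837357 0.0913637  0.0143243 ] [ 0.44777043 -0.02160174  0.01000292] [0.84872589 0.25460098 0.01799514]
[[0.66  0.064 0.13 ]
 [0.661 0.063 0.128]
 [0.658 0.068 0.132]
 [0.658 0.066 0.131]
 [0.658 0.064 0.133]
 [0.659 0.062 0.129]
 [0.656 0.071 0.131]
 [0.657 0.07  0.128]
 [0.656 0.068 0.132]
 [0.657 0.066 0.129]
 [0.656 0.064 0.131]
 [0.657 0.062 0.129]
 [0.657 0.06  0.13 ]
 [0.654 0.075 0.129]
 [0.654 0.073 0.13 ]
 [0.654 0.071 0.131]
 [0.654 0.069 0.13 ]
 [0.654 0.067 0.13 ]
 [0.654 0.066 0.132]
 [0.655 0.064 0.13 ]
 [0.655 0.062 0.13 ]
 [0.656 0.06  0.127]
 [0.652 0.078 0.131]
 [0.652 0
[... 283 characters left out ...]
]
 [0.65  0.071 0.131]
 [0.651 0.069 0.129]
 [0.651 0.067 0.13 ]
 [0.652 0.066 0.127]
 [0.653 0.064 0.123]
 [0.655 0.062 0.116]
 [0.655 0.061 0.117]
 [0.648 0.08  0.129]
 [0.648 0.078 0.132]
 [0.647 0.076 0.133]
 [0.648 0.074 0.133]
 [0.649 0.073 0.128]
 [0.648 0.071 0.13 ]
 [0.65  0.069 0.125]
 [0.651 0.068 0.121]
 [0.653 0.064 0.116]
 [0.653 0.062 0.116]
 [0.655 0.061 0.109]
 [0.648 0.08  0.122]
 [0.646 0.078 0.131]
 [0.647 0.076 0.129]
 [0.647 0.074 0.127]
 [0.648 0.073 0.126]]
marble ((702.435546875, 71.82112884521484), (224.48619079589844, 189.1600341796875), 4.665333271026611)
plate ((668.74072265625, 90.63067626953125), (381.87567138671875, 284.32684326171875), 19.93489646911621)
1287
```

View pics/topc.png

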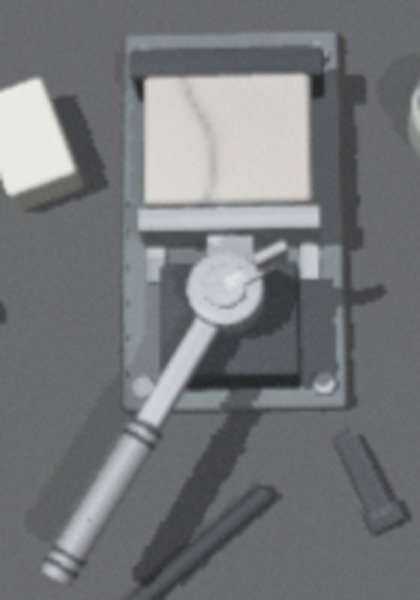

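```bash
python3 - <<'E'
from h import *
from scipy.optimize import least_squares
d=optics.get_image("top"); w=world(d)
sub=w[95:295,160:300].reshape(-1,3); sub=sub[~np.isnan(sub[:,0])]
z=sub[:,2]
# head top disc
c0=np.array([.633,.09])
for _ in range(4):
    k=(abs(z-.104)<.004)&(np.hypot(*(sub[:,:2]-c0).T)<.03)
    p=sub[k,:2]; c,r=cv2.minEnclosingCircle((p*1000).astype(np.float32)); print(k.sum(),p.mean(0),c,r); c0=np.array(c)/1000
k=(z>.09)&(z<.104)&(np.hypot(*(sub[:,:2]-c0).T)>.1)&(np.hypot(*(sub[:,:2]-c0).T)<.2)
p=(sub[k,:2]*1000).astype(np.float32)
vx,vy,x0,y0=cv2.fitLine(p,cv2.DIST_HUBER,0,.01,.01).ravel(); 
if vx>0: vx,vy=-vx,-vy
print("handle dir",vx,vy,np.arctan2(vy,vx),x0,y0,k.sum())
n=np.array([-vy,vx]); print("offset of c0 from line",(c0*1000-[x0,y0])@n)
k=(z>.122)&(z<.14); p=(sub[k,:2]*1000).astype(np.float32)
print("fin",p.mean(0),cv2.fitLine(p,cv2.DIST_HUBER,0,.01,.01).ravel(),cv2.minAreaRect(p))
# marble
k=(abs(z-.066)<.0025)&(sub[:,0]>.70)&(sub[:,0]<.8)&(sub[:,1]>.03)&(sub[:,1]<.16)
print("marble",cv2.minAreaRect((sub[k,:2]*1000).astype(np.float32)))
k=(abs(z-.060)<.003)&(sub[:,0]>.665)&(sub[:,0]<.705)
q_=(sub[k,:2]*1000).astype(np.float32);print("jaw",cv2.minAreaRect(q_),cv2.fitLine(q_,cv2.DIST_HUBER,0,.01,.01).ravel(),len(q_))
E
```

```text
363 [0.63300115 0.0975862 ] (637.3818359375, 92.95980072021484) 28.533790588378906
379 [0.63326623 0.09849273] (636.7882690429688, 93.08963012695312) 28.942481994628906
379 [0.63326623 0.09849273] (636.7882690429688, 93.08963012695312) 28.942481994628906
379 [0.63326623 0.09849273] (636.7882690429688, 93.08963012695312) 28.942481994628906
handle dir -0.8997527 0.43640015 2.6899989 502.7351 161.37903 602
offset of c0 from line 2.942749591824395
fin [652.2925   69.93224] [ 5.0798392e-01 -8.6136657e-01  6.5196259e+02  6.9761688e+01] ((652.8118286132812, 70.25370025634766), (7.223507404327393, 21.283851623535156), 33.231143951416016)
marble ((749.0987548828125, 106.53985595703125), (98.19812774658203, 108.60760498046875), 2.7219040393829346)
jaw ((694.9525756835938, 103.52452087402344), (19.29091453552246, 119.9944839477539), 5.2228312492370605) [ 7.9048529e-02 -9.9687076e-01  6.9391272e+02  1.0375383e+02] 451
```

```bash
python3 -m crank '[{"xyz":[-36,-19.5,0],"yaw":0},{"xyz":[-72,-39,0],"yaw":0},{"xyz":[-108,-58.5,0],"yaw":0},{"xyz":[-144,-78,0],"yaw":0},{"xyz":[-180,-98,0],"yaw":0}]' 1 20; python3 -m crank '[{"xyz":[-36,-19.5,0],"yaw":0},{"xyz":[-72,-39,0],"yaw":0},{"xyz":[-108,-58.5,0],"yaw":0},{"xyz":[-144,-78,0],"yaw":0},{"xyz":[-180,-98,0],"yaw":0}]'
cat >> h.py <<'E'
def go(x,y,z,ang):
    """shift (tool mm) and yaw deg to bring TCP to x,y,z mm with tool-x world angle ang deg"""
    s=monitor.get_state(); M=q(s["tool_rot"]).as_matrix(); p=s["position"]*1000
    a=np.degrees(np.arctan2(M[1,0],M[0,0])); yaw=-((ang-a+180)%360-180)
    print("pos",p.round(1),"ang",a.round(1),"clk",s["clock"],"q6",s["qpos"][5].round(2),"F",s["wrist_force"].round(1),"open",round(s["opening"],4))
    print(" shift",(M.T@(np.array([x,y,z])-p)).round(1),"yaw",round(yaw,1))
E
python3 -c "
from h import *
go(633,53,180,120.5)"
```

```text
clock: 0.67
position: [0.3968, 0.3895, 0.2224]
tool_rot: [-0.0, 0.229, 0.973, -0.0]
wrist_force: [1.1, 0.1, 0.1]
opening: 0.058
clock: 1.08
position: [0.5151, 0.2196, 0.2226]
tool_rot: [0.0, 0.229, 0.973, -0.0]
wrist_force: [1.1, 0.7, 0.1]
opening: 0.0251
pos [515.1 219.6 222.6] ang 153.5 clk 1.0833 q6 -0.73 F [1.1 0.7 0.1] open 0.0251
 shift [-179.8  -96.6   42.7] yaw 33.0
```

```bash
python3 -m crank '[{"xyz":[-36,-19.5,0],"yaw":6.6},{"xyz":[-72,-39,0],"yaw":13.2},{"xyz":[-108,-58.5,0],"yaw":19.8},{"xyz":[-144,-78,10],"yaw":26.4},{"xyz":[-180,-97,25],"yaw":33}]'
python3 - <<'E'
from h import *
go(633,53,112,120.5)
d=optics.get_image("wrist"); cv2.imwrite("pics/w1.png",d["frame"])
w=world(d); z=w[...,2]
k=(z>.122)&(z<.14)&(abs(w[...,0]-.65)<.03)&(abs(w[...,1]-.075)<.03); p=(w[k][:,:2]*1000).astype(np.float32); print(len(p),p.mean(0) if len(p) else '', cv2.minAreaRect(p) if len(p)>5 else '')
E
```

```text
clock: 1.5
position: [0.6338, 0.0522, 0.1996]
tool_rot: [0.001, 0.499, 0.867, 0.001]
wrist_force: [0.5, 0.6, -0.0]
opening: 0.0004
pos [633.8  52.2 199.6] ang 120.2 clk 1.5 q6 -0.46 F [ 0.5  0.6 -0. ] open 0.0004
 shift [ 1.3 -0.5 87.6] yaw -0.3
279 [651.0859   70.24063] ((651.8042602539062, 69.40825653076172), (6.759498596191406, 21.828811645507812), 32.166297912597656)
```

View pics/w1.png

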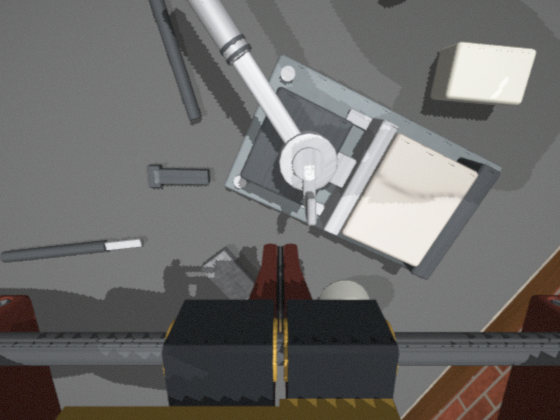

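```bash
python3 -m crank '[{"xyz":[1,-1,35],"yaw":0},{"xyz":[1,-1,65],"yaw":0},{"xyz":[1,-1,80],"yaw":0},{"xyz":[1,-1,87],"yaw":0},{"xyz":[1,-1,87],"yaw":0}]'
python3 -c "
from h import *
go(633,53,112,120.5)"; python3 -m crank '[{"xyz":[0,1,0],"yaw":0},{"xyz":[0,3,0],"yaw":0},{"xyz":[0,5,0],"yaw":0},{"xyz":[0,7,0],"yaw":0}]'
```

```text
clock: 1.97
position: [0.6333, 0.047, 0.1071]
tool_rot: [-0.0, 0.503, 0.864, -0.002]
wrist_force: [-0.9, -0.2, -0.5]
opening: 0.0008
pos [633.3  47.  107.1] ang 119.6 clk 1.9667 q6 -0.46 F [-0.9 -0.2 -0.5] open 0.0008
 shift [ 5.3  2.7 -5. ] yaw -0.9
clock: 2.3
position: [0.6404, 0.0508, 0.1084]
tool_rot: [0.001, 0.503, 0.864, -0.001]
wrist_force: [0.1, 0.2, 0.1]
opening: 0.0005
```

```bash
python3 -m crank '[{"xyz":[2.5,0.5,-2],"yaw":0},{"xyz":[5,1,-2.5],"yaw":0},{"xyz":[5,2,-2.5],"yaw":0},{"xyz":[5,3,-2.5],"yaw":0}]'; python3 -c "
from h import *
go(633,53,111,120.5)"; python3 -m crank '[{"xyz":[0,1,0],"yaw":0},{"xyz":[0,2,0],"yaw":0},{"xyz":[0,3,0],"yaw":0},{"xyz":[0,4,0],"yaw":0}]'
```

```text
clock: 2.63
position: [0.6406, 0.057, 0.1112]
tool_rot: [0.001, 0.503, 0.864, -0.001]
wrist_force: [-0.8, -0.3, -0.9]
opening: 0.0004
pos [640.6  57.  111.2] ang 119.6 clk 2.6333 q6 -0.44 F [-0.8 -0.3 -0.9] open 0.0004
 shift [ 0.3 -8.6  0.2] yaw -0.9
clock: 2.97
position: [0.6435, 0.0586, 0.1111]
tool_rot: [0.0, 0.503, 0.865, -0.002]
wrist_force: [-3.2, -2.0, 2.9]
opening: 0.0004
```

```bash
python3 -m crank '[{"xyz":[-1,3.4,0],"yaw":-5},{"xyz":[-1.7,6.8,0],"yaw":-10},{"xyz":[-2.1,10.3,0],"yaw":-15},{"xyz":[-2.2,13.8,0],"yaw":-20}]'; cat >> h.py <<'E'
A=np.array([635.5,97.5])
def lev():
    s=monitor.get_state(); M=q(s["tool_rot"]).as_matrix(); p=s["position"]*1000
    a=np.degrees(np.arctan2(M[1,0],M[0,0])); th=a-180
    F=s["wrist_force"]; print("theta tool",th.round(1),"rel(tool)",(M.T@np.append(p[:2]-A,0)).round(1)[:2],"z",p[2].round(1),"F(tool)",(M.T@F).round(1),"clk",round(s["clock"],2))
E
python3 -c "
from h import *
lev()"
```

```text
clock: 3.3
position: [0.6557, 0.0632, 0.1108]
tool_rot: [-0.001, 0.343, 0.939, -0.002]
wrist_force: [-4.0, -1.2, 2.0]
opening: 0.0006
theta tool -40.1 rel(tool) [-37.5 -13.3] z 110.8 F(tool) [ 2.3 -3.5 -1.9] clk 3.3
```

Good contact, about 3.5 N; continue.

```bash
python3 -m crank '[{"xyz":[-1,3.4,0],"yaw":-5},{"xyz":[-1.7,6.8,0],"yaw":-10},{"xyz":[-2.1,10.3,0],"yaw":-15},{"xyz":[-2.2,13.8,0],"yaw":-20}]'; python3 -c "
from h import *
lev()";python3 -m crank '[{"xyz":[-0.5,2,0],"yaw":-3},{"xyz":[-1.2,4,0],"yaw":-6},{"xyz":[-1.5,6,0],"yaw":-9},{"xyz":[-1.9,8.2,0],"yaw":-12}]'; python3 -c "
from h import *
lev()"
```

```text
clock: 3.63
position: [0.6658, 0.0719, 0.1105]
tool_rot: [-0.002, 0.172, 0.985, -0.003]
wrist_force: [-3.1, -1.6, 1.3]
opening: 0.0003
theta tool -19.9 rel(tool) [-37.2 -13.8] z 110.5 F(tool) [ 2.4 -2.6 -1.3] clk 3.63
clock: 3.97
position: [0.6702, 0.0784, 0.1104]
tool_rot: [-0.003, 0.067, 0.998, -0.003]
wrist_force: [-1.5, -2.1, 0.3]
opening: 0.0005
theta tool -7.7 rel(tool) [-37.  -14.3] z 110.4 F(tool) [ 1.2 -2.3 -0.3] clk 3.97
```

```bash
for i in 1; do python3 -m crank '[{"xyz":[-0.5,2.2,0],"yaw":-3},{"xyz":[-1.2,4.4,0],"yaw":-6},{"xyz":[-1.5,6.6,0],"yaw":-9},{"xyz":[-1.7,8.6,0],"yaw":-12}]'; done;  python3 -c "
from h import *
lev()";python3 -m crank '[{"xyz":[-0.2,1,0],"yaw":-1.5},{"xyz":[-0.4,2,0],"yaw":-3},{"xyz":[-0.4,2.7,0],"yaw":-3}]'; python3 -c "
from h import *
lev()
d=optics.get_image('wrist'); cv2.imwrite('pics/w2.png',d['frame'])"
```

```text
clock: 4.3
position: [0.6733, 0.0861, 0.1104]
tool_rot: [-0.003, -0.039, 0.999, -0.003]
wrist_force: [0.7, -3.0, 1.2]
opening: 0.0004
theta tool -355.6 rel(tool) [-36.8 -14.2] z 110.4 F(tool) [-0.5 -3.  -1.2] clk 4.3
clock: 4.55
position: [0.6738, 0.0885, 0.1104]
tool_rot: [-0.003, -0.065, 0.998, -0.003]
wrist_force: [-0.1, -3.2, 0.5]
opening: 0.0005
theta tool -352.5 rel(tool) [-36.8 -13.9] z 110.4 F(tool) [ 0.5 -3.2 -0.4] clk 4.55
```

View pics/w2.png

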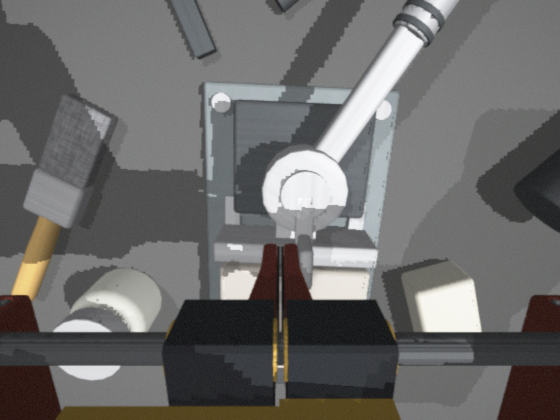

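```bash
for i in 1 2 3; do python3 -m crank '[{"xyz":[0,0.7,0],"yaw":-0.5},{"xyz":[0,1.4,0],"yaw":-1},{"xyz":[0,1.4,0],"yaw":-1}]' >/dev/null;  python3 -c "
from h import *
lev()"; done
```

```text
theta tool -351.6 rel(tool) [-36.8 -13.2] z 110.4 F(tool) [-1.  -4.9 -1.2] clk 4.85
theta tool -350.5 rel(tool) [-36.7 -13.6] z 110.5 F(tool) [-0.4 -7.4 -0.5] clk 5.1
theta tool -349.5 rel(tool) [-36.7 -14.3] z 110.5 F(tool) [-0.8 -9.  -0.6] clk 5.35
```

```bash
python3 -m crank '[{"xyz":[0,-4,0],"yaw":0},{"xyz":[0,-10,0],"yaw":0},{"xyz":[-4,-14,-15],"yaw":0},{"xyz":[-10,-20,-50],"yaw":0},{"xyz":[-20,-50,-80],"yaw":0}]'; python3 - <<'E'
from h import *
lev()
def meas(n):
    d=optics.get_image(n); w=world(d); z=w[...,2]; k0=~np.isnan(z)
    rr=np.hypot(w[...,0]*1000-A[0],w[...,1]*1000-A[1])
    k=(z>.116)&(z<.14)&(rr>18)&(rr<50)
    p=(w[k][:,:2]*1000).astype(np.float32)
    if len(p)>9:
        v=p.mean(0)-A; print(n,"fin",len(p),p.mean(0),np.degrees(np.arctan2(v[1],v[0])),cv2.minAreaRect(p))
    k=(z>.085)&(z<.104)&(rr>100)&(rr<200); p=(w[k][:,:2]*1000).astype(np.float32)
    if len(p)>9:
        vx,vy,x0,y0=cv2.fitLine(p,cv2.DIST_HUBER,0,.01,.01).ravel(); print("handle",len(p),np.degrees(np.arctan2(vy,vx))%180,x0,y0)
    return d
d=meas("top"); cv2.imwrite("pics/t3.png",d["frame"]); d=meas("wrist"); cv2.imwrite("pics/w3.png",d["frame"])
E
```

```text
clock: 5.77
position: [0.701, 0.0496, 0.1897]
tool_rot: [-0.004, -0.093, 0.996, -0.004]
wrist_force: [1.4, 0.7, 0.7]
opening: 0.0002
theta tool -349.3 rel(tool) [-55.5 -59.2] z 189.7 F(tool) [-1.5  0.4 -0.7] clk 5.77
wrist fin 405 [666.6483  100.66622] 5.804171324930324 ((667.2579345703125, 101.87710571289062), (21.736169815063477, 7.474425792694092), 8.225151062011719)
handle 572 93.65948 539.0017 142.44516
```

View pics/w3.png

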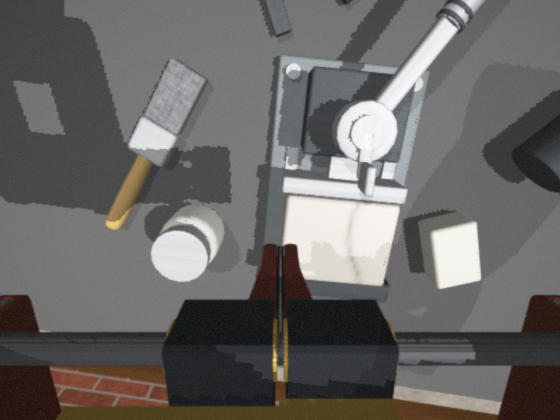

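View pics/t3.png

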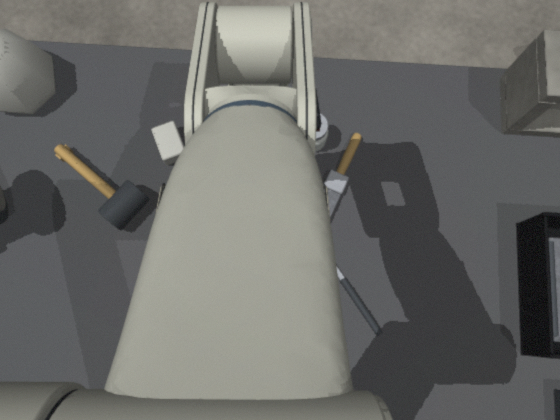

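```bash
python3 -c "
from h import *
go(500,163,170,154)"
```

```text
pos [707.2  44.5 195.5] ang -169.6 clk 5.8667 q6 -1.7 F [0.7 0.5 0.4] open 0.0006
 shift [182.6 154.1  22.8] yaw 36.4
```

```bash
python3 -m crank '[{"xyz":[30,25,-5],"yaw":5},{"xyz":[60,50,-5],"yaw":10},{"xyz":[90,75,-5],"yaw":16},{"xyz":[120,100,-5],"yaw":22},{"xyz":[150,125,-5],"yaw":28}]' 0.4; python3 -c "
from h import *
go(500,163,140,154)"
```

```text
clock: 6.28
position: [0.5347, 0.1412, 0.1975]
tool_rot: [0.004, 0.156, 0.988, -0.004]
wrist_force: [-0.4, 0.1, 1.1]
opening: 0.0302
pos [534.7 141.2 197.5] ang 162.0 clk 6.2833 q6 -1.01 F [-0.4  0.1  1.1] open 0.0302
 shift [40.2 10.5 57.1] yaw 8.0
```

```bash
python3 -m crank '[{"xyz":[20,5,5],"yaw":4},{"xyz":[40,10.5,20],"yaw":8},{"xyz":[40,10.5,40],"yaw":8},{"xyz":[40,10.5,40],"yaw":8},{"xyz":[40,10.5,40],"yaw":8}]' 0.4; python3 - <<'E'
from h import *
go(500,163,70,154)
d=optics.get_image('wrist'); cv2.imwrite('pics/w4.png',d['frame'])
w=world(d); z=w[...,2]
rr=np.hypot(w[...,0]*1000-A[0],w[...,1]*1000-A[1])
k=(z>.085)&(z<.104)&(rr>100)&(rr<200)&(w[...,0]<.56)&(w[...,1]>.12)&(w[...,1]<.21); p=(w[k][:,:2]*1000).astype(np.float32)
vx,vy,x0,y0=cv2.fitLine(p,cv2.DIST_HUBER,0,.01,.01).ravel(); print("handle",len(p),np.degrees(np.arctan2(vy,vx))%180,x0,y0)
E
```

```text
clock: 6.7
position: [0.4991, 0.1632, 0.1564]
tool_rot: [0.003, 0.224, 0.975, -0.004]
wrist_force: [-0.2, 0.2, 0.7]
opening: 0.0524
pos [499.1 163.2 156.4] ang 154.1 clk 6.7 q6 -0.81 F [-0.2  0.2  0.7] open 0.0524
 shift [-0.2  0.8 86.4] yaw 0.1
handle 3539 154.07266 497.35684 163.67464
```

View pics/w4.png

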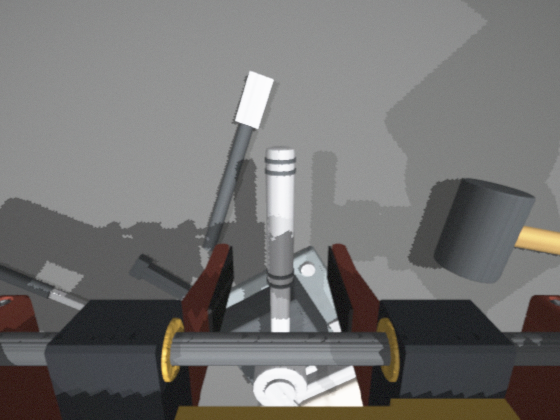

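```bash
python3 -m crank '[{"xyz":[0,0.5,25],"yaw":0},{"xyz":[0,0.5,50],"yaw":0},{"xyz":[0,0.5,70],"yaw":0},{"xyz":[0,0.5,82],"yaw":0},{"xyz":[0,0.5,84],"yaw":0}]' 0.4; python3 -m crank '[{"xyz":[0,0,0],"yaw":0},{"xyz":[0,0,0],"yaw":0},{"xyz":[0,0,0],"yaw":0}]' 0.68;
cat >> h.py <<'E'
def hd():
    s=monitor.get_state(); M=q(s["tool_rot"]).as_matrix(); p=s["position"]*1000
    a=np.degrees(np.arctan2(M[1,0],M[0,0])); v=p[:2]-A
    r=np.hypot(*v); th=np.degrees(np.arctan2(v[1],v[0]))%360
    e=np.array([-v[1],v[0]])/r; F=s["wrist_force"]
    print("tool ang",round(a%360,1),"pos ang",th.round(1),"r",r.round(1),"z",p[2].round(1),"Ftan(ccw)",(F[:2]@e).round(1),"Frad",(F[:2]@v/r).round(1),"Fz",F[2].round(1),"clk",round(s["clock"],2),"q6",s["qpos"][5].round(2),"open",s["opening"].round(4))
E
python3 -c "
from h import *
hd()"
```

```text
clock: 7.17
position: [0.5006, 0.1623, 0.0718]
tool_rot: [0.003, 0.225, 0.974, -0.004]
wrist_force: [-0.8, -0.2, -0.2]
opening: 0.053
clock: 7.42
position: [0.5016, 0.1625, 0.0729]
tool_rot: [0.004, 0.225, 0.974, -0.004]
wrist_force: [0.1, -0.0, 0.0]
opening: 0.036Traceback (most recent call last):
  File "<string>", line 3, in <module>
    hd()
    ~~^^
  File "h.py", line 31, in hd
    print("tool ang",round(a%360,1),"pos ang",th.round(1),"r",r.round(1),"z",p[2].round(1),"Ftan(ccw)",(F[:2]@e).round(1),"Frad",(F[:2]@v/r).round(1),"Fz",F[2].round(1),"clk",round(s["clock"],2),"q6",s["qpos"][5].round(2),"open",s["opening"].round(4))
                                                                                                                                                                                                                                     ^^^^^^^^^^^^^^^^^^
AttributeError: 'float' object has no attribute 'round'
```

```bash
sed -i 's/s\["opening"\].round(4)/round(float(s["opening"]),4)/' h.py; python3 -m crank '[{"xyz":[0,-4,0],"yaw":-1.5},{"xyz":[-0.2,-8,0],"yaw":-3},{"xyz":[-0.5,-12,0],"yaw":-4.5},{"xyz":[-0.8,-15.6,0],"yaw":-6}]' >/dev/null; python3 -c "
from h import *
hd()"; python3 -m crank '[{"xyz":[0,-4,0],"yaw":-1.5},{"xyz":[-0.2,-8,0],"yaw":-3},{"xyz":[-0.5,-12,0],"yaw":-4.5},{"xyz":[-0.8,-15.6,0],"yaw":-6}]' >/dev/null; python3 -c "
from h import *
hd()"
```

```text
tool ang 160.1 pos ang 159.7 r 148.0 z 74.4 Ftan(ccw) -3.5 Frad 0.5 Fz -0.8 clk 7.75 q6 -0.94 open 0.0284
tool ang 166.1 pos ang 165.5 r 147.2 z 75.7 Ftan(ccw) -3.1 Frad 1.2 Fz -0.2 clk 8.08 q6 -1.07 open 0.0281
```

```bash
for i in 1; do python3 -m crank '[{"xyz":[0.3,-4,0.5],"yaw":-1.5},{"xyz":[0.5,-8,1],"yaw":-3},{"xyz":[0.5,-12,2],"yaw":-4.5},{"xyz":[0.3,-15.6,3],"yaw":-6}]' >/dev/null; python3 -c "
from h import *
hd()"; done; python3 -m crank '[{"xyz":[0.3,-4,0.5],"yaw":-1.5},{"xyz":[0.5,-8,1],"yaw":-3},{"xyz":[0.5,-12,1.5],"yaw":-4.5},{"xyz":[0.3,-15.6,2],"yaw":-6}]' >/dev/null; python3 -c "
from h import *
hd()"
```

```text
tool ang 172.2 pos ang 171.2 r 146.7 z 74.4 Ftan(ccw) -3.5 Frad -0.1 Fz 2.1 clk 8.42 q6 -1.2 open 0.0282
tool ang 178.2 pos ang 176.9 r 145.8 z 74.2 Ftan(ccw) -7.2 Frad 0.3 Fz 4.9 clk 8.75 q6 -1.34 open 0.0281
```

```bash
for i in 1 2; do python3 -m crank '[{"xyz":[0.5,-4,0.5],"yaw":-1.5},{"xyz":[1,-8,0.5],"yaw":-3},{"xyz":[1,-12,1],"yaw":-4.5}]' >/dev/null; python3 -c "
from h import *
hd()"; done
```

```text
tool ang 182.7 pos ang 181.1 r 145.3 z 74.7 Ftan(ccw) -9.8 Frad 0.9 Fz 5.8 clk 9.0 q6 -1.44 open 0.028
tool ang 187.3 pos ang 185.3 r 145.1 z 75.1 Ftan(ccw) -12.9 Frad -0.2 Fz 5.5 clk 9.25 q6 -1.55 open 0.0284
```

```bash
for i in 1 2 3; do python3 -m crank '[{"xyz":[0.7,-4,0],"yaw":-1.2},{"xyz":[1.2,-8,0],"yaw":-2.5},{"xyz":[1.4,-12,0],"yaw":-4}]' >/dev/null; python3 -c "
from h import *
hd()"; done
```

```text
tool ang 191.2 pos ang 189.4 r 145.2 z 76.0 Ftan(ccw) -12.1 Frad -4.3 Fz -6.5 clk 9.5 q6 -1.64 open 0.0283
tool ang 195.2 pos ang 193.5 r 145.6 z 76.7 Ftan(ccw) -12.0 Frad -4.0 Fz -7.4 clk 9.75 q6 -1.74 open 0.0278
tool ang 199.2 pos ang 197.7 r 146.1 z 77.3 Ftan(ccw) -12.0 Frad -4.6 Fz -6.7 clk 10.0 q6 -1.84 open 0.0279
```

```bash
for i in 1 2 3; do python3 -m crank '[{"xyz":[0.3,-4,1],"yaw":-1.5},{"xyz":[0.5,-8,1.5],"yaw":-3},{"xyz":[0.5,-12,2],"yaw":-4.5}]' >/dev/null; python3 -c "
from h import *
hd()"; done
```

```text
tool ang 203.7 pos ang 201.8 r 146.0 z 76.8 Ftan(ccw) -12.8 Frad -1.4 Fz 9.3 clk 10.25 q6 -1.94 open 0.0282
tool ang 208.3 pos ang 206.0 r 146.0 z 76.3 Ftan(ccw) -12.3 Frad -0.9 Fz 9.4 clk 10.5 q6 -2.05 open 0.0282
tool ang 212.8 pos ang 210.0 r 146.1 z 75.7 Ftan(ccw) -13.6 Frad -1.1 Fz 8.3 clk 10.75 q6 -2.15 open 0.0285
```

```bash
for i in 1 2; do python3 -m crank '[{"xyz":[0.2,-3,0.2],"yaw":-0.7},{"xyz":[0.3,-6,0.3],"yaw":-1.5}]' >/dev/null; python3 -c "
from h import *
hd()"; done
```

```text
tool ang 214.2 pos ang 211.6 r 146.6 z 76.0 Ftan(ccw) -12.4 Frad -3.3 Fz 1.6 clk 10.92 q6 -2.19 open 0.0281
tool ang 215.7 pos ang 213.1 r 146.8 z 76.1 Ftan(ccw) -12.6 Frad -4.5 Fz -1.1 clk 11.08 q6 -2.23 open 0.028
```

```bash
for i in 1 2 3 4; do python3 -m crank '[{"xyz":[0.1,-2.2,0.3],"yaw":-0.5},{"xyz":[0.1,-4.4,0.3],"yaw":-1},{"xyz":[0.1,-4.4,0.3],"yaw":-1}]' >/dev/null; python3 -c "
from h import *
hd()"; done
```

```text
tool ang 216.7 pos ang 214.1 r 146.8 z 76.1 Ftan(ccw) -10.4 Frad -2.3 Fz -3.1 clk 11.33 q6 -2.25 open 0.0282
tool ang 217.6 pos ang 215.0 r 146.9 z 76.0 Ftan(ccw) -10.5 Frad -3.5 Fz -3.0 clk 11.58 q6 -2.28 open 0.0283
tool ang 218.6 pos ang 216.0 r 146.9 z 76.0 Ftan(ccw) -10.3 Frad -2.9 Fz -3.4 clk 11.83 q6 -2.3 open 0.0278
tool ang 219.6 pos ang 216.9 r 146.8 z 75.9 Ftan(ccw) -10.4 Frad -4.9 Fz -3.1 clk 12.08 q6 -2.32 open 0.028
```

```bash
for i in 1 2 3 ; do python3 -m crank '[{"xyz":[0.1,-2.2,0.3],"yaw":-0.5},{"xyz":[0.1,-4.4,0.3],"yaw":-1},{"xyz":[0.1,-4.4,0.3],"yaw":-1}]' >/dev/null; python3 -c "
from h import *
hd()"; done; python3 - <<'E'
from h import *
d=optics.get_image('wrist'); cv2.imwrite('pics/w5.png',d['frame']); w=world(d)
c=np.array([np.cos(np.radians(4.5)),np.sin(np.radians(4.5))]); n=np.array([-c[1],c[0]])
P=w[...,:2]*1000-A; X=P@c; Y=P@n; z=w[...,2]
k=(abs(z-.06)<.003)&(X>30)&(X<62)&(abs(Y)<62)
print(k.sum(),np.percentile(X[k],[2,50,98]))
E
```

```text
tool ang 220.5 pos ang 217.8 r 146.8 z 75.9 Ftan(ccw) -10.4 Frad -3.5 Fz -4.2 clk 12.33 q6 -2.35 open 0.0283
tool ang 221.5 pos ang 218.6 r 146.8 z 75.8 Ftan(ccw) -10.7 Frad -4.4 Fz -3.3 clk 12.58 q6 -2.37 open 0.0284
tool ang 222.4 pos ang 219.5 r 146.8 z 75.8 Ftan(ccw) -10.8 Frad -4.3 Fz -1.7 clk 12.83 q6 -2.4 open 0.0282Traceback (most recent call last):
  File "<stdin>", line 6, in <module>
    return _quantile_unchecked(
        a, q, axis, out, overwrite_input, method, keepdims, weights)
    return _ureduce(a,
                    func=_quantile_ureduce_func,
    ...<5 lines>...
                    overwrite_input=overwrite_input,
                    method=method)
    r = func(a, **kwargs)
    result = _quantile(arr,
                       quantiles=q,
    ...<2 lines>...
                       out=out,
                       weights=wgt)
    slices_having_nans = np.isnan(arr[-1, ...])
                                  ~~~^^^^^^^^^
IndexError: index -1 is out of bounds for axis 0 with size 0
```

View pics/w5.png

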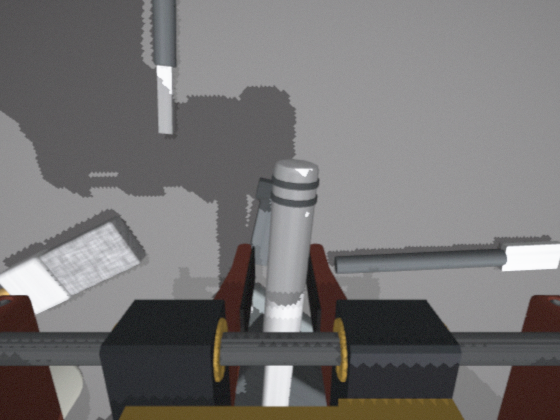

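```bash
for i in 1 2 3 ; do python3 -m crank '[{"xyz":[0.1,-2.2,0.2],"yaw":0},{"xyz":[0.1,-4.4,0.2],"yaw":0},{"xyz":[0.1,-4.4,0.2],"yaw":0}]' >/dev/null; python3 -c "
from h import *
hd()"; done
```

```text
tool ang 222.4 pos ang 220.2 r 147.0 z 75.7 Ftan(ccw) -10.9 Frad -3.6 Fz -1.7 clk 13.13 q6 -2.4 open 0.028
tool ang 222.3 pos ang 221.0 r 147.2 z 75.6 Ftan(ccw) -10.5 Frad -3.2 Fz -1.2 clk 13.38 q6 -2.41 open 0.0283
tool ang 222.3 pos ang 221.8 r 147.4 z 75.5 Ftan(ccw) -10.0 Frad -3.7 Fz -1.0 clk 13.63 q6 -2.41 open 0.0282
```

```bash
for i in 1 2 3 ; do python3 -m crank '[{"xyz":[-0.1,-2.2,0.2],"yaw":0.3},{"xyz":[-0.1,-4.4,0.2],"yaw":0.3},{"xyz":[-0.1,-4.4,0.2],"yaw":0.3}]' >/dev/null; python3 -c "
from h import *
hd()"; done
```

```text
tool ang 221.9 pos ang 222.5 r 147.6 z 75.5 Ftan(ccw) -11.2 Frad -3.5 Fz -1.3 clk 13.88 q6 -2.41 open 0.0281
tool ang 221.6 pos ang 223.2 r 147.8 z 75.4 Ftan(ccw) -11.3 Frad -4.2 Fz -0.4 clk 14.13 q6 -2.41 open 0.0282
tool ang 221.2 pos ang 223.8 r 148.1 z 75.3 Ftan(ccw) -10.5 Frad -3.2 Fz -0.1 clk 14.38 q6 -2.42 open 0.0286
```

```bash
python3 - <<'E'
from h import *
hd()
d=optics.get_image('scene'); w=world(d)
cv2.imwrite('pics/s5.png',cv2.resize(d['frame'][150:330,240:450],None,fx=3.3,fy=3.3,interpolation=cv2.INTER_CUBIC))
c=np.array([np.cos(np.radians(4.5)),np.sin(np.radians(4.5))]); n=np.array([-c[1],c[0]])
P=w[...,:2]*1000-A; X=P@c; Y=P@n; z=w[...,2]
k=(abs(z-.06)<.004)&(X>25)&(X<64)&(abs(Y)<62)
print(k.sum(),np.percentile(X[k],[2,10,50,90,98]) if k.sum() else '')
E
```

```text
tool ang 221.2 pos ang 223.8 r 148.1 z 75.3 Ftan(ccw) -10.5 Frad -3.2 Fz -0.1 clk 14.38 q6 -2.42 open 0.0286
385 [25.43882883 26.22845616 50.0190039  57.80941959 59.1309787 ]
```

View pics/s5.png

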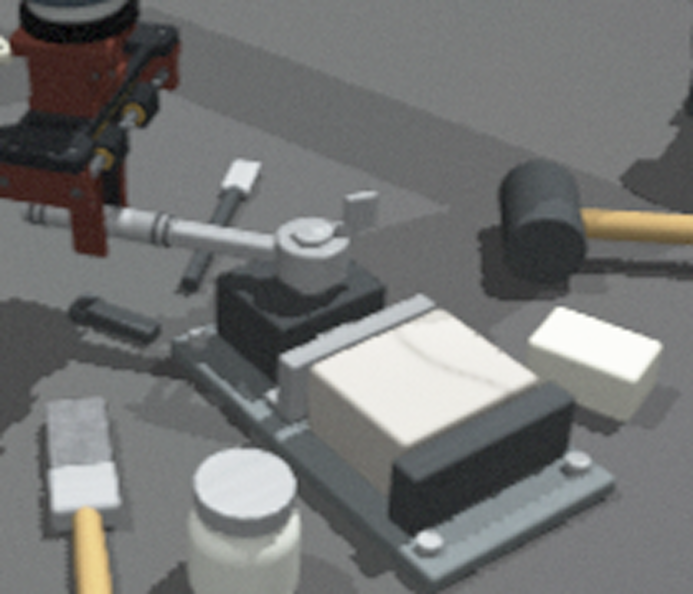

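```bash
for i in 1 2 3 ; do python3 -m crank '[{"xyz":[-0.3,-2.2,0.2],"yaw":0.2},{"xyz":[-0.3,-4.4,0.2],"yaw":0.2},{"xyz":[-0.3,-4.4,0.2],"yaw":0.2}]' >/dev/null; python3 -c "
from h import *
hd()"; done
```

```text
tool ang 221.0 pos ang 224.4 r 148.4 z 75.3 Ftan(ccw) -11.1 Frad -2.6 Fz -0.1 clk 14.68 q6 -2.42 open 0.0283
tool ang 220.8 pos ang 225.0 r 148.6 z 75.2 Ftan(ccw) -12.0 Frad -3.5 Fz 1.2 clk 14.93 q6 -2.42 open 0.0283
tool ang 220.6 pos ang 225.6 r 148.9 z 75.2 Ftan(ccw) -11.7 Frad -4.3 Fz 1.4 clk 15.18 q6 -2.42 open 0.0283
```

```bash
for i in 1 2 ; do python3 -m crank '[{"xyz":[-0.3,-3,0.2],"yaw":0.2},{"xyz":[-0.3,-6,0.2],"yaw":0.2},{"xyz":[-0.3,-6,0.2],"yaw":0.2}]' >/dev/null; python3 -c "
from h import *
hd()"; done
```

```text
tool ang 220.3 pos ang 226.8 r 149.2 z 75.1 Ftan(ccw) -11.5 Frad -3.9 Fz 1.7 clk 15.43 q6 -2.42 open 0.028
tool ang 220.1 pos ang 228.0 r 149.6 z 75.0 Ftan(ccw) -12.0 Frad -4.1 Fz 2.3 clk 15.68 q6 -2.43 open 0.0286
```

```bash
cat >> h.py <<'E'
def jaw():
    d=optics.get_image('scene'); w=world(d)
    c=np.array([np.cos(np.radians(4.5)),np.sin(np.radians(4.5))]); n=np.array([-c[1],c[0]])
    P=w[...,:2]*1000-A; X=P@c; Y=P@n; z=w[...,2]
    k=(abs(z-.06)<.004)&(X>35)&(X<72)&(abs(Y)<58)
    print("jaw n",k.sum(),np.percentile(X[k],[3,10,50,90,97]).round(1))
    k=(abs(z-.066)<.002)&(X>60)&(X<160)&(abs(Y)<40); print("marble X",np.percentile(X[k],[1,99]).round(1))
    rr=np.hypot(P[...,0],P[...,1])
    k=(z>.088)&(z<.104)&(rr>60)&(rr<120); v=P[k]; v=v[v[:,0]<0]; print("handle ang",np.degrees(np.arctan2(np.median(v[:,1]),np.median(v[:,0])))%360,len(v))
    k=(z>.112)&(z<.134)&(rr>20)&(rr<46); v=P[k]; v=v[v[:,0]>0]; print("fin ang",np.degrees(np.arctan2(np.mean(v[:,1]),np.mean(v[:,0])))%360,len(v))
    return d
E
python3 -c "
from h import *
hd(); jaw()"
```

```text
tool ang 220.1 pos ang 228.0 r 149.6 z 75.0 Ftan(ccw) -12.0 Frad -4.1 Fz 2.3 clk 15.68 q6 -2.43 open 0.0286
jaw n 302 [42.9 44.4 52.  57.4 58.9]
marble X [ 69.  155.8]
handle ang 229.52388711585525 187
fin ang 78.57703408664668 81
```

```bash
python3 - <<'E'
from h import *
d=optics.get_image('wrist'); cv2.imwrite('pics/w6.png',d['frame']); w=world(d)
P=w[...,:2]*1000-A; z=w[...,2]; rr=np.hypot(P[...,0],P[...,1])
k=(z>.08)&(z<.104)&(rr>80)&(rr<208)
k[300:]=False
v=P[k].astype(np.float32); print(len(v),v.min(0),v.max(0)); a=cv2.fitLine(v,cv2.DIST_HUBER,0,.01,.01).ravel(); print(a,np.degrees(np.arctan2(a[1],a[0])))
print(np.degrees(np.arctan2(v[:,1].mean(),v[:,0].mean()))%360)
m=d["frame"].copy(); m[k]=(0,0,255); cv2.imwrite('pics/w6m.png',m)
d=optics.get_image('scene');cv2.imwrite('pics/s6.png',cv2.resize(d['frame'][150:330,240:450],None,fx=3.3,fy=3.3,interpolation=cv2.INTER_CUBIC))
E
```

```text
6823 [-145.96527 -156.50719] [-82.43935  -92.197495]
[   0.6669215    0.745128  -119.278366  -129.14943  ] 48.17009
227.39464
```

View pics/w6m.png

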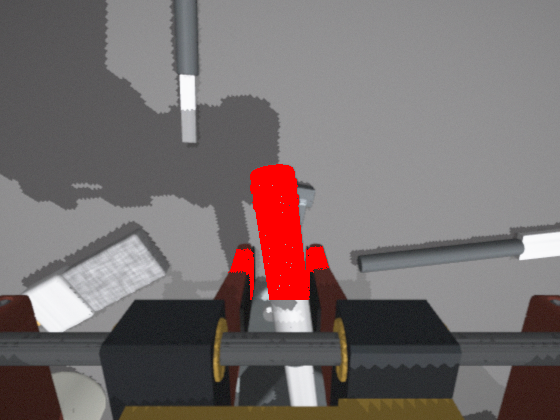

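View pics/s6.png

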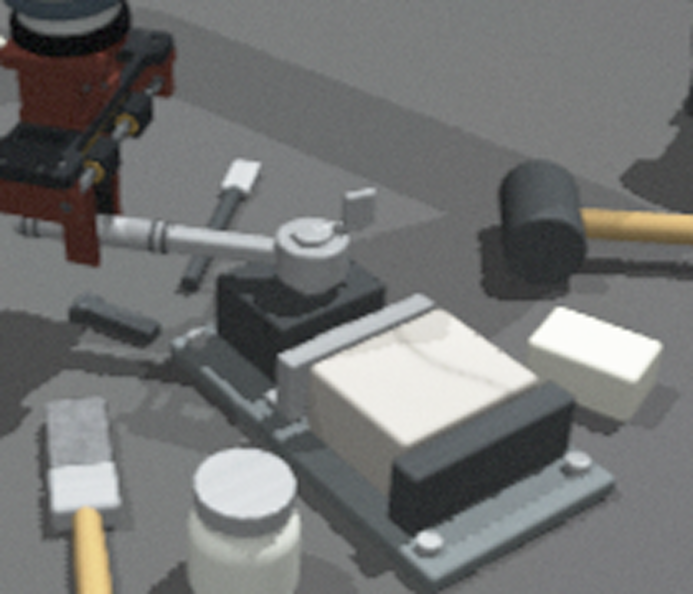

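```bash
for i in 1 2 3 ; do python3 -m crank '[{"xyz":[-0.5,-3,0.2],"yaw":0},{"xyz":[-0.8,-5.5,0.2],"yaw":0},{"xyz":[-0.8,-5.5,0.2],"yaw":0}]' >/dev/null; python3 -c "
from h import *
hd()"; done; python3 -c "
from h import *
jaw()"
```

```text
tool ang 220.1 pos ang 228.8 r 149.8 z 74.9 Ftan(ccw) -11.4 Frad -3.3 Fz 2.8 clk 16.08 q6 -2.43 open 0.0284
tool ang 220.1 pos ang 229.7 r 150.0 z 74.8 Ftan(ccw) -12.5 Frad -3.3 Fz 4.3 clk 16.33 q6 -2.44 open 0.0284
tool ang 220.1 pos ang 230.5 r 150.2 z 74.8 Ftan(ccw) -12.9 Frad -3.1 Fz 4.5 clk 16.58 q6 -2.44 open 0.0285
jaw n 300 [42.2 44.  52.  57.3 59. ]
marble X [ 68.5 155.4]
handle ang 232.75853971471446 184
fin ang 80.94589097612167 83
```

```bash
for i in 1 2 3 ; do python3 -m crank '[{"xyz":[-0.8,-3.5,0],"yaw":0},{"xyz":[-1.1,-6.5,0],"yaw":0},{"xyz":[-1.1,-6.5,0],"yaw":0}]' >/dev/null; python3 -c "
from h import *
hd()"; done; python3 -c "
from h import *
d=jaw(); cv2.imwrite('pics/s7.png',cv2.resize(d['frame'][220:300,290:380],None,fx=7,fy=7,interpolation=cv2.INTER_CUBIC))"
```

```text
tool ang 220.1 pos ang 231.5 r 150.5 z 74.7 Ftan(ccw) -14.2 Frad -4.8 Fz 4.2 clk 16.88 q6 -2.45 open 0.0284
tool ang 220.1 pos ang 232.5 r 150.8 z 74.6 Ftan(ccw) -14.0 Frad -4.8 Fz 5.4 clk 17.13 q6 -2.45 open 0.0282
tool ang 220.1 pos ang 233.4 r 151.0 z 74.5 Ftan(ccw) -14.0 Frad -4.4 Fz 5.9 clk 17.38 q6 -2.46 open 0.0281
jaw n 301 [42.1 43.7 51.9 57.3 59. ]
marble X [ 68.7 155.9]
handle ang 236.03031597631212 191
fin ang 84.00173700885452 70
```

View pics/s7.png

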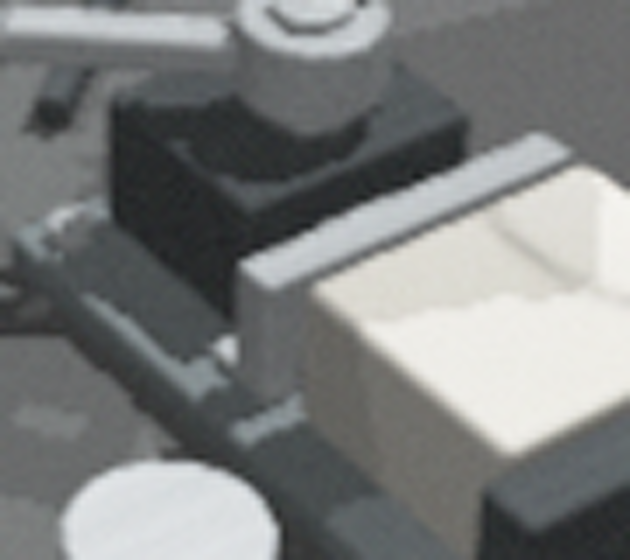

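```bash
python3 -m crank '[{"xyz":[0,3,0],"yaw":0},{"xyz":[0,5,0],"yaw":0},{"xyz":[0,5,0],"yaw":0}]' 0.5; python3 - <<'E'
from h import *
hd()
d=optics.get_image('wrist'); w=world(d)
P=w[...,:2]*1000-A; z=w[...,2]; rr=np.hypot(P[...,0],P[...,1])
k=(z>.08)&(z<.104)&(rr>80)&(rr<208)
k[300:]=False; k[:,:240]=False;k[:,310:]=False
v=P[k].astype(np.float32);  a=cv2.fitLine(v,cv2.DIST_HUBER,0,.01,.01).ravel(); print(len(v),np.degrees(np.arctan2(a[1],a[0])))
print(np.degrees(np.arctan2(v[:,1].mean(),v[:,0].mean()))%360)
E
```

```text
clock: 17.68
position: [0.5399, -0.0187, 0.0753]
tool_rot: [-0.019, -0.342, 0.938, 0.055]
wrist_force: [-4.4, 3.1, -3.0]
opening: 0.0428
tool ang 220.1 pos ang 230.6 r 150.5 z 75.3 Ftan(ccw) -5.4 Frad 0.4 Fz -3.0 clk 17.68 q6 -2.45 open 0.0428
4974 44.138382
228.0147
```

```bash
python3 -c "
from h import *
jaw()"; python3 -m crank '[{"xyz":[0,3,0],"yaw":0},{"xyz":[0,5,0],"yaw":0},{"xyz":[0,5,0],"yaw":0}]' 0.3;  python3 -c "
from h import *
hd();jaw()"
```

```text
jaw n 301 [42.1 44.1 52.  57.6 58.6]
marble X [ 68.5 155.3]
handle ang 229.9170505458699 183
fin ang 78.52763218619545 82
clock: 18.03
position: [0.5369, -0.0148, 0.0765]
tool_rot: [-0.019, -0.343, 0.938, 0.055]
wrist_force: [-1.5, 0.8, -1.7]
opening: 0.0598
tool ang 220.1 pos ang 228.7 r 149.5 z 76.5 Ftan(ccw) -1.6 Frad 0.4 Fz -1.7 clk 18.03 q6 -2.45 open 0.0598
jaw n 310 [41.5 44.1 52.2 57.6 64. ]
marble X [ 69.2 155.6]
handle ang 224.58625514276738 185
fin ang 72.50425625396049 84
```

```bash
python3 -m crank '[{"xyz":[0,5,0],"yaw":0},{"xyz":[0,9,0],"yaw":0},{"xyz":[0,9,0],"yaw":0},{"xyz":[0,9,0],"yaw":0}]' 0.1;  python3 -c "
from h import *
hd();d=jaw();d=optics.get_image('wrist'); cv2.imwrite('pics/w8.png',d['frame'])"
```

```text
clock: 18.42
position: [0.5317, -0.0081, 0.0778]
tool_rot: [-0.018, -0.343, 0.938, 0.055]
wrist_force: [-0.5, -0.3, 0.7]
opening: 0.0791
tool ang 220.1 pos ang 225.5 r 148.1 z 77.8 Ftan(ccw) -0.2 Frad 0.6 Fz 0.7 clk 18.42 q6 -2.44 open 0.0791
jaw n 305 [42.3 44.  52.  57.4 59. ]
marble X [ 68.8 155.8]
handle ang 220.33316786842067 177
fin ang 68.96076531728085 86
```

View pics/w8.png

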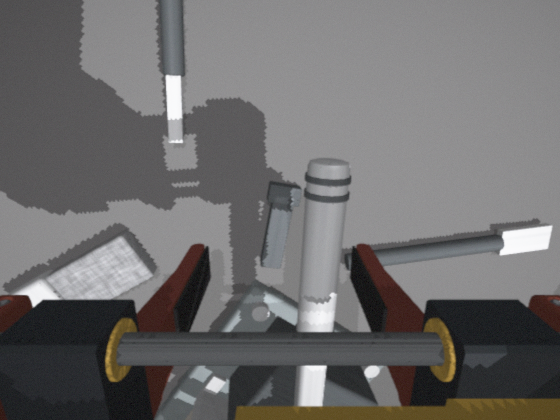

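```bash
python3 -c "
from h import *
s=monitor.get_state(); M=q(s['tool_rot']).as_matrix(); print(M.round(3), s['qpos'].round(2))
go(532,-8,230,220)"
```

```text
[[-0.765 -0.641 -0.072]
 [-0.645  0.759  0.09 ]
 [-0.003  0.116 -0.993]] [-0.09  0.54  1.87  0.11  0.82 -2.44]
pos [531.7  -8.3  77.7] ang -139.9 clk 18.5167 q6 -2.44 F [-0.2  1.3  0.3] open 0.0792
 shift [  -0.8   17.7 -151.3] yaw 0.1
```

```bash
python3 -m crank '[{"xyz":[0,3,-25],"yaw":0},{"xyz":[0,7,-60],"yaw":0},{"xyz":[0,12,-95],"yaw":5},{"xyz":[0,15,-130],"yaw":12},{"xyz":[0,18,-150],"yaw":19}]'|head -2; for i in 1 2 3 4; do python3 -m crank '[{"xyz":[0,0,0],"yaw":7},{"xyz":[0,0,0],"yaw":14},{"xyz":[0,0,0],"yaw":21},{"xyz":[0,0,0],"yaw":28},{"xyz":[0,0,0],"yaw":35}]' |head -1; done; python3 - <<'E'
from h import *
go(515,0,230,38)
d=optics.get_image('wrist'); cv2.imwrite('pics/w9.png',d['frame'])
E
```

```text
clock: 18.93
position: [0.5326, -0.0085, 0.2325]
clock: 19.35
clock: 19.77
clock: 20.18
clock: 20.6
pos [533.1  -9.2 232.6] ang 59.3 clk 20.6 q6 0.4 F [-0.5  0.6  0.4] open 0.0789
 shift [ -1.5 -19.8   4.6] yaw 21.3
```

View pics/w9.png

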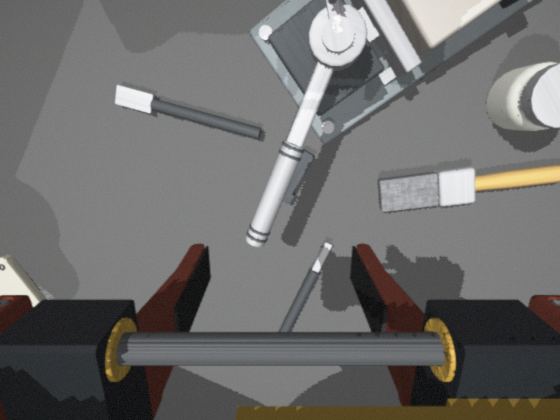

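```bash
cat >> h.py <<'E'
def wj(d=None):
    d=d or optics.get_image('wrist'); w=world(d)
    P=w[...,:2]*1000-A; z=w[...,2]; rr=np.hypot(P[...,0],P[...,1])
    c=np.array([np.cos(np.radians(4.5)),np.sin(np.radians(4.5))]); n=np.array([-c[1],c[0]]); X=P@c; Y=P@n
    k=(abs(z-.06)<.004)&(X>36)&(X<64)&(abs(Y)<58)
    if k.sum(): print("jaw",k.sum(),np.percentile(X[k],[2,10,50,90,98]).round(1))
    k=(abs(z-.066)<.0025)&(X>62)&(X<160)&(abs(Y)<45)
    if k.sum(): print("marble X",np.percentile(X[k],[.5,99]).round(1))
    k=(z>.083)&(z<.104)&(rr>100)&(rr<200)&(P[...,0]<0); k[240:]=False
    v=P[k].astype(np.float32)
    if len(v)>50:
        a=cv2.fitLine(v,cv2.DIST_HUBER,0,.01,.01).ravel(); print("handle",len(v),np.degrees(np.arctan2(a[1],a[0]))%180+180,np.degrees(np.arctan2(v[:,1].mean(),v[:,0].mean()))%360)
    k=(z>.122)&(z<.134)&(rr>20)&(rr<46); v=P[k]
    if len(v)>20: print("fin",len(v),v.mean(0),np.degrees(np.arctan2(v[:,1].mean(),v[:,0].mean())))
E
python3 -c "
from h import *
wj()"
python3 -m crank '[{"xyz":[20,0,0],"yaw":7},{"xyz":[40,0,0],"yaw":14},{"xyz":[60,0,0],"yaw":21},{"xyz":[60,0,0],"yaw":28},{"xyz":[60,0,0],"yaw":28}]' |head -2; python3 - <<'E'
from h import *
d=optics.get_image('wrist'); cv2.imwrite('pics/w10.png',d['frame']); wj(d)
E
```

```text
jaw 1524 [40.7 41.6 47.7 54.5 56.1]
marble X [ 66.1 113.7]
handle 2077 217.18202 217.52907
clock: 21.12
position: [0.5639, 0.0432, 0.2351]
jaw 2355 [40.9 42.1 48.6 55.  56.3]
marble X [ 66.2 107.2]
handle 742 220.84756 217.70578
fin 292 [ 8.97260442 30.95840286] 73.83694469014308
```

View pics/w10.png

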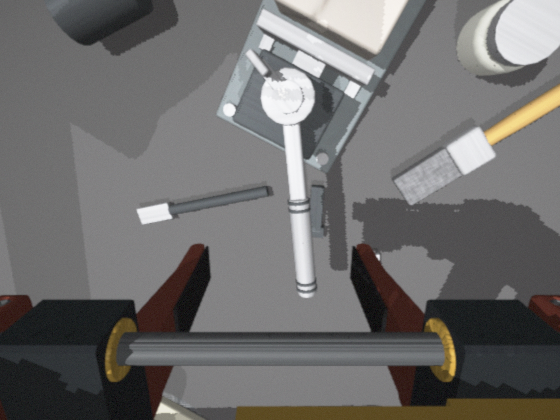

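```bash
python3 -c "
from h import *
go(515,8,140,38)"
```

```text
pos [563.5  42.7 235.1] ang 32.0 clk 21.1667 q6 0.97 F [-1.  -0.9  0.4] open 0.0791
 shift [-58.6  14.3  94.6] yaw -6.0
```

```bash
python3 -m crank '[{"xyz":[-30,7,10],"yaw":-3},{"xyz":[-58,14,30],"yaw":-6},{"xyz":[-58.5,14.3,60],"yaw":-6},{"xyz":[-58.5,14.3,90],"yaw":-6},{"xyz":[-58.5,14.3,94],"yaw":-6}]' 0.4|head -2; python3 - <<'E'
from h import *
go(515,8,75,38)
d=optics.get_image('wrist'); cv2.imwrite('pics/w11.png',d['frame'])
E
```

```text
clock: 21.58
position: [0.5113, 0.0075, 0.1369]
pos [511.3   7.5 136.9] ang 38.3 clk 21.5833 q6 0.77 F [-0.3  0.4 -0.6] open 0.0533
 shift [ 3.4  9.1 61.3] yaw 0.3
```

View pics/w11.png

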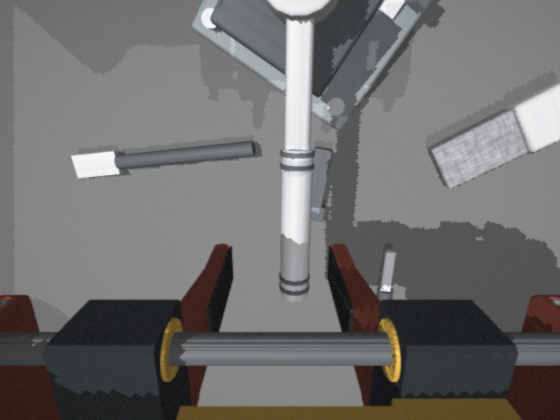

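```bash
python3 -m crank '[{"xyz":[1,3,10],"yaw":0},{"xyz":[2,6,25],"yaw":0},{"xyz":[3.4,9,45],"yaw":0},{"xyz":[3.4,9,58],"yaw":0},{"xyz":[3.4,9,60],"yaw":0}]' 0.4|tail -3;  python3 -m crank '[{"xyz":[0,0,0],"yaw":0},{"xyz":[0,0,0],"yaw":0}]' 0.66|tail -2; python3 - <<'E'
from h import *
hd(); wj()
E
```

```text
tool_rot: [-0.055, 0.943, 0.328, -0.02]
wrist_force: [-0.3, 0.3, 0.8]
opening: 0.0525
wrist_force: [-0.3, -0.3, 0.3]
opening: 0.0429
tool ang 38.4 pos ang 217.1 r 148.4 z 77.4 Ftan(ccw) 0.0 Frad 0.4 Fz 0.3 clk 22.22 q6 0.75 open 0.0429
handle 2183 206.45448 217.97794
```

```bash
for i in 1 2 3 4; do python3 -m crank '[{"xyz":[0,4,0.5],"yaw":-1.5},{"xyz":[0.3,8,0.8],"yaw":-3},{"xyz":[0.3,9,0.8],"yaw":-3}]' >/dev/null; python3 -c "
from h import *
hd()"; done
```

```text
tool ang 41.4 pos ang 220.4 r 147.7 z 77.1 Ftan(ccw) -7.2 Frad -1.1 Fz 6.0 clk 22.52 q6 0.69 open 0.03
tool ang 44.5 pos ang 223.4 r 147.5 z 76.5 Ftan(ccw) -9.2 Frad -1.6 Fz 8.5 clk 22.77 q6 0.63 open 0.03
tool ang 47.5 pos ang 226.1 r 147.4 z 75.8 Ftan(ccw) -11.2 Frad -0.6 Fz 8.9 clk 23.02 q6 0.57 open 0.0299
tool ang 50.6 pos ang 228.6 r 147.3 z 75.2 Ftan(ccw) -12.3 Frad -0.2 Fz 11.1 clk 23.27 q6 0.5 open 0.0301
```

```bash
for i in 1 2 3; do python3 -m crank '[{"xyz":[0,4,0],"yaw":-1.5},{"xyz":[0.3,8,0],"yaw":-3},{"xyz":[0.3,9,0],"yaw":-3}]' >/dev/null; python3 -c "
from h import *
hd()"; done; python3 -c "
from h import *
jaw()"
```

```text
tool ang 53.6 pos ang 230.9 r 147.0 z 75.1 Ftan(ccw) -13.5 Frad -2.3 Fz 11.6 clk 23.52 q6 0.44 open 0.0299
tool ang 56.6 pos ang 232.9 r 146.7 z 75.0 Ftan(ccw) -14.4 Frad -1.1 Fz 11.8 clk 23.77 q6 0.38 open 0.0303
tool ang 59.7 pos ang 234.8 r 146.3 z 75.0 Ftan(ccw) -16.4 Frad -0.7 Fz 13.7 clk 24.02 q6 0.33 open 0.0302
jaw n 310 [42.3 44.1 52.  57.5 58.5]
marble X [ 69.3 155.7]
handle ang 236.76317517991612 186
fin ang 84.52840712621244 71
```

```bash
python3 -m crank '[{"xyz":[0,-6,0],"yaw":3},{"xyz":[0,-14,0],"yaw":7},{"xyz":[0,-22,0],"yaw":10},{"xyz":[0,-29,0],"yaw":13}]' 0.5 >/dev/null; python3 -c "
from h import *
hd()"; python3 -m crank '[{"xyz":[0,-6,0],"yaw":3},{"xyz":[0,-13,0],"yaw":6},{"xyz":[0,-14,0],"yaw":6},{"xyz":[0,-14,0],"yaw":6}]' 0.2 >/dev/null; python3 -c "
from h import *
hd(); jaw(); d=optics.get_image('wrist'); cv2.imwrite('pics/w12.png',d['frame'])"
```

```text
tool ang 46.6 pos ang 223.9 r 151.3 z 80.3 Ftan(ccw) -0.1 Frad -0.2 Fz -0.1 clk 24.4 q6 0.57 open 0.0441
tool ang 40.8 pos ang 218.8 r 152.2 z 83.3 Ftan(ccw) 1.2 Frad 0.3 Fz -0.7 clk 24.73 q6 0.69 open 0.0673
jaw n 306 [42.3 44.2 51.7 57.3 58.4]
marble X [ 69.4 155.3]
handle ang 220.26601911790854 177
fin ang 69.23196925523321 84
```

View pics/w12.png

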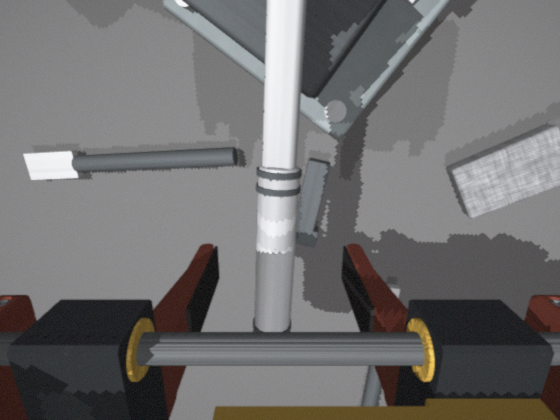

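```bash
python3 -c "
from h import *
go(512,8,235,38)"; python3 -m crank '[{"xyz":[0,-3,-25],"yaw":0},{"xyz":[0,-7,-55],"yaw":0},{"xyz":[0,-11,-90],"yaw":0},{"xyz":[0,-15,-125],"yaw":0},{"xyz":[0,-18,-150],"yaw":0}]' 0|tail -3; python3 -m crank '[{"xyz":[20,0,0],"yaw":3},{"xyz":[40,0,0],"yaw":5},{"xyz":[50,0,0],"yaw":5},{"xyz":[50,0,0],"yaw":5}]' 0|tail -3; python3 - <<'E'
from h import *
hd();d=optics.get_image('wrist'); cv2.imwrite('pics/w13.png',d['frame']); wj(d); jaw(); d=optics.get_image('scene'); cv2.imwrite('pics/s13.png',d['frame'])
E
```

```text
pos [517.2   1.8  82.9] ang 40.8 clk 24.8333 q6 0.69 F [-0.4 -0.6  0.5] open 0.0699
 shift [  -0.7  -30.4 -149.2] yaw 2.8
tool_rot: [-0.068, 0.935, 0.348, -0.027]
wrist_force: [0.8, 0.1, 1.1]
opening: 0.0877
tool_rot: [-0.066, 0.949, 0.308, -0.029]
wrist_force: [-0.4, -0.0, -0.1]
opening: 0.0877
tool ang 36.0 pos ang 221.3 r 99.2 z 236.9 Ftan(ccw) -0.3 Frad 0.4 Fz -0.1 clk 25.58 q6 0.87 open 0.0877
jaw 2404 [40.9 42.  48.4 54.8 56.3]
marble X [ 66.1 103. ]
handle 941 217.46829 218.08907
fin 306 [ 8.83513132 30.8171677 ] 74.00266170654743
jaw n 305 [42.5 44.1 52.1 57.6 59.1]
marble X [ 68.8 155.8]
handle ang 220.3581674413037 178
fin ang 68.70893495403887 88
```

View pics/w13.png

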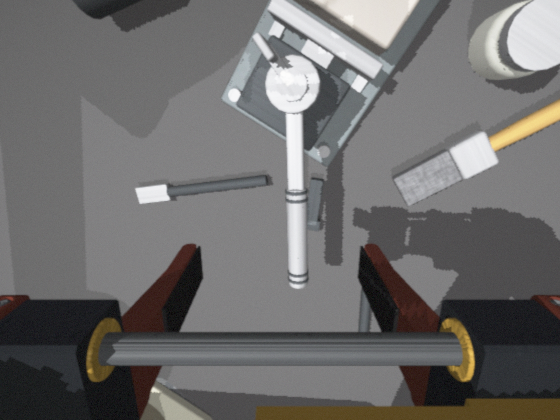

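View pics/s13.png

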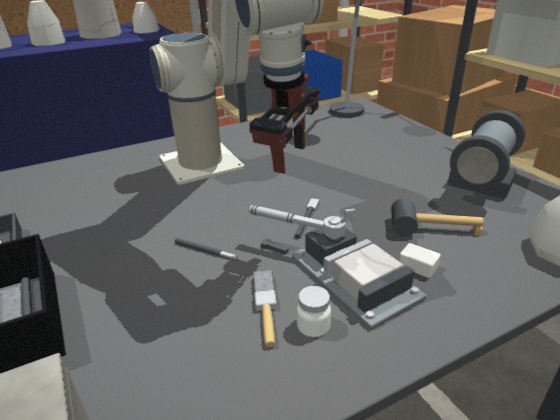

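```bash
python3 -c "
from rig import job_done
print(job_done())"
```

```text
the job is handed in; nothing more can be done
None
```

The lever is thrown fully over, the bolt is turned back to its end stop, and the jaw stands clear of the marble. I handed the job in at about 25.6 s with the gripper open, well above the bench and touching nothing.

- **Lever:** I pushed the fin over at about 3 N until the force rose to 9 N at the stop. It measured about +0.6 rad relative to the handle, both after the push and at the end.
- **Bolt:** I swung the handle anticlockwise between half-closed fingers, idling at about 3 N and then turning the bolt at 10 to 13 N.
- **End stop:** The handle and ratchet give under load, and my pushing also tilted the tool about 6°, so the first pass (14 N) did not show the stop clearly. I backed off, turned the gripper round and pushed again. The force rose steadily to 16 N, the jaw did not move, and the handle sprang back to the same angle, which I take as the stop.
- **Last checks:** The wrist camera put the jaw's middle at about x = 48.5 mm and the marble's front at 66 mm (67 mm given). That is about 49.5 mm after correction, against 50 mm expected, leaving a gap of 9 to 10 mm. The scene camera put both about 2 mm further out, with the same gap. The other items on the bench look undisturbed.

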